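Blank off the open compressor stubs

TASK

Close the four open pipe stubs on the bench against dust: lift the loose cover plates by their handles and set each one on the stub of its own shape and size, centred, lying flat, handle up, the square and the oblong cover lined up with their stubs. Leave the pressure gauge and the tape roll where they are.

Things in the scene. Friction and masses are not known exactly. Their poses are not given: they have to be found in the camera images.
- cover_large_round: loose flat aluminium cover plate with a black bar handle, round, 96 mm diameter, 6 mm thick. The handle stands upright in the middle of the top: 44 mm along x, 14 mm thick along y, 30 mm tall, so its top is 36 mm above the underside. Lies on the bench handle up. Origin: centre of the underside; z up. About 60 to 210 g.
- cover_small_round: loose flat aluminium cover plate with a black bar handle, round, 64 mm diameter, 6 mm thick. The handle stands upright in the middle of the top: 44 mm along x, 14 mm thick along y, 30 mm tall, so its top is 36 mm above the underside. Lies on the bench handle up. Origin: centre of the underside; z up. About 60 to 210 g.
- cover_square: loose flat aluminium cover plate with a black bar handle, square, 76 x 76 mm, sides along x and y, 6 mm thick. The handle stands upright in the middle of the top: 44 mm along x, 14 mm thick along y, 30 mm tall, so its top is 36 mm above the underside. Lies on the bench handle up. Origin: centre of the underside; z up. About 60 to 210 g.
- cover_oblong: loose flat aluminium cover plate with a black bar handle, oblong, 110 mm along x by 52 mm along y, 6 mm thick. The handle stands upright in the middle of the top: 44 mm along x, 14 mm thick along y, 30 mm tall, so its top is 36 mm above the underside. Lies on the bench handle up. Origin: centre of the underside; z up. About 60 to 210 g.
- stub_large_round: flanged pipe stub of dark steel, fixed to the bench, round, 96 mm diameter, 25 mm tall, 60 mm round bore open at the top, flat top face with small flush dark bolt holes. Origin: centre of its foot on the bench; z up. Does not move.
- stub_small_round: flanged pipe stub of dark steel, fixed to the bench, round, 64 mm diameter, 25 mm tall, 34 mm round bore open at the top, flat top face with small flush dark bolt holes. Origin: centre of its foot on the bench; z up. Does not move.
- stub_square: flanged pipe stub of dark steel, fixed to the bench, square, 76 x 76 mm, sides along x and y, 25 mm tall, 44 mm round bore open at the top, flat top face with small flush dark bolt holes. Origin: centre of its foot on the bench; z up. Does not move.
- stub_oblong: flanged pipe stub of dark steel, fixed to the bench, oblong, 110 mm along x by 52 mm along y, 25 mm tall, 26 mm round bore open at the top, flat top face with small flush dark bolt holes. Origin: centre of its foot on the bench; z up. Does not move.
- gauge: bystander, loose: black pressure gauge lying on its back, white dial up, 64 mm diameter, 24 mm tall, with a 14 mm thick brass stem reaching 55 mm from the centre along -x. Origin: centre of the underside.
- tape_roll: bystander, loose: white and blue spool of thread tape lying flat, 68 mm diameter, 18 mm tall. Origin: centre of the underside.
There are look-alikes about, which are no part of the job. What is shaped like the stub_small_round but orange is not meant.

How it is judged:
At the end, for the whole second after the job is handed in: Each cover lies flat (3 degrees), handle up, on top of the stub of its own shape and size (underside within 3 mm of its top face), centred within 12 mm; square and oblong covers within 15 degrees of their stubs (half turns, for the square quarter turns, alike); all released and at rest (horizontal distance between cover_large_round and stub_large_round below 0.012 m and z of cover_large_round in the frame of stub_large_round between 0.022 and 0.028 m and angle between each of cover_large_round, cover_small_round, cover_square, cover_oblong's own z axis and vertical below 0.06 rad and linear speed of each of cover_large_round, cover_small_round, cover_square, cover_oblong below 0.02 m/s and angular speed of each of cover_large_round, cover_small_round, cover_square, cover_oblong below 0.1 rad/s and horizontal distance between cover_small_round and stub_small_round below 0.012 m and z of cover_small_round in the frame of stub_small_round between 0.022 and 0.028 m and horizontal distance between cover_square and stub_square below 0.012 m and z of cover_square in the frame of stub_square between 0.022 and 0.028 m and horizontal distance between cover_oblong and stub_oblong below 0.012 m and z of cover_oblong in the frame of stub_oblong between 0.022 and 0.028 m and angle between the x axis of cover_oblong and the x axis of stub_oblong, either way round below 0.26 rad and (angle between the x axis of cover_square and the x axis of stub_square, either way round below 0.26 rad or angle between the x axis of cover_square and the y axis of stub_square, either way round below 0.26 rad)); the robot touches nothing.
It fails at once if the pressure gauge is moved more than 30 mm from its place (distance of gauge from where it was at the start of the episode above 0.03 m).
It fails at once if the tape roll is moved more than 30 mm from its place (distance of tape_roll from where it was at the start of the episode above 0.03 m).
It also fails if it takes over 99 s, if anything falls off the work surface, if the arm or the gripper's body presses on something with over 40 N, if the wrist force passes 120 N, or if a joint passes its speed limit or range.

ROBOT

A 6-joint arm with a two-finger parallel gripper is mounted at the origin on the work surface. World frame = base frame: x ahead of the robot, y to its left, z up, the work surface at z = 0. Lengths are in m, angles in rad, forces in N, time in s.
With the tool pointing down it reaches from about 0.35 to 0.85 m from the base axis. Payload 8.1 kg.
Tool frame: the origin (TCP) lies at the very end of the fingers, on their centre line; the grasp point (between the pads) lies ctrl.grip_point_offset behind it (ctrl.grip_point_offset is the distance from the TCP to the grasp point, in m); z points along the fingers, y is the line along which they close (so a half turn about z gives the same grasp; the last joint's range is limited). The gripper opens to 93 mm and grips with 3 to 60 N. Pads are 15 mm wide; open, the fingers measure 128 mm over their backs; the gripper's body (75 mm by 188 mm) begins 65 mm behind the grasp point.
Start: joints at [1.186, 0.13, 1.488, -0, 1.523, -0.085], TCP at [0.177, 0.573, 0.219] pointing down, gripper open.
Joint ranges: [-2.96, 2.96], [-0.89, 2.26], [0.02, 2.5], [-1.34, 4.48], [0, 2.73], [-2.66, 2.66]. Speed limits (rad/s): [2.39, 2.39, 2.79, 3.14, 3.14, 3.14].

INTERFACE

Orientations are given as [roll, pitch, yaw] about the fixed x, y, z axes, in that order (R = Rz(yaw) Ry(pitch) Rx(roll)).
In Python, from workcell import telemetry, vision, job, ctrl gives the robot as it stands. The module is installed in compiled form; this text tells all that it offers.
- The arm moves only by the shell command python3 -m crank 'ROWS' [FORCE]. ROWS is text: rows parted by semicolons, each of 7 numbers parted by spaces: the shift along the world's x, y, z in cm, then the turn, a rotation vector about the world's x, y, z in rad, then the finger opening in cm, from 0 to 9.3. A call has 1 to 20 rows; each row is the pose to reach, as a shift and turn from the pose commanded when the call began; what a row does not reach only later rows make up. A row lasts 1/12 s, in which the tool goes at most 41.7 mm and 7.16 degrees, less where a joint would pass 70% of its speed; a pose out of reach is approached as far as the arm can. A call with a gripper value outside its range is refused whole. The fingers move at their own pace and stop on an object; FORCE is the grip in N (left out, the last holds). Time passes only in rows, so rows that repeat a pose let the fingers close. It gives the time, the measured TCP pose, the force, the opening and the grip force at its end, in the units of the state.
- telemetry.get_state(): the state, without advancing time (a new reading comes with each control period).
- vision.snapshot(name): name is "side" or "top" or "wrist"; returns the picture (420x560x3 uint8, red, green, blue); there is no depth.
- vision.camera_info(name): a dict with "vertical_fov" (degrees; the focal length in pixels is half the picture's height over the tangent of half this angle, whatever the lens; pixels are square), "cx", "cy" (the principal point, pixels), "cam_to_world" (4x4, takes a point from camera to world coordinates). Camera axes: x right, y up, looking along -z (the intrinsics and any distortion apply to the point x, -y, -z); pixel columns grow to the right and rows downward; lengths in m; the calibration is good to about 2 mm. A picture is of the moment at which its call begins: read the wrist's pose just before it. camera_info takes no time and is no camera call; for the wrist camera it gives the pose at the moment of the call.
- job.finish_job(): hands the job in; it is judged then, once.
The state is a dict: "time_s": time; "q": joint angles; "qvel": joint speeds; "joint_efforts": joint torques, N m; "eef_pos": TCP position; "eef_rot": TCP orientation; "ft_force": force on the tool from outside, world axes, zero at the start; "torque": the same for the moment, N m; "opening": opening from 0.0 (shut) to 1.0 (fully open); "gripper_force": force on a finger pad.
Only numpy, scipy, OpenCV 4.12 (cv2) and the standard library are available. Lean on these libraries where they do the work, as an engineer would, in place of code of your own. Each camera call takes 0.05 s, during which the arm holds its last target. There are 200 camera calls.

## Working session

There is one attempt and no reset: what is moved stays moved. The work goes in short steps, Python scripts to look and compute and a shell command to move; the robot and the scene stay as the last step left them, time stands still between calls to the robot, and variables do not carry over. Pictures are saved under pics/ and viewed, at most 14 in all, crops included, and the job is handed in when it is done.

```bash
mkdir -p pics
python3 - <<'E'
from workcell import telemetry, vision, job, ctrl
import cv2
for n in("top","side"):
    print(n,vision.camera_info(n))
    cv2.imwrite(f"pics/{n}0.png",vision.snapshot(n)[:,:,::-1])
print(ctrl.grip_point_offset, telemetry.get_state())
E
```

```text
top {'vertical_fov': 47.32519754362359, 'cx': 278.6094395077213, 'cy': 216.68680755956882, 'cam_to_world': array([[ 0.01259485,  0.99335869, -0.11436734,  0.3290667 ],
       [-0.99991339,  0.01294904,  0.00235456,  0.01148274],
       [ 0.00381987,  0.11432778,  0.99343574,  1.17773057],
       [ 0.        ,  0.        ,  0.        ,  1.        ]])}
side {'vertical_fov': 57.3628846471699, 'cx': 276.00928312577764, 'cy': 210.26469105653626, 'cam_to_world': array([[ 0.99967312,  0.01001123, -0.02352511,  0.42860657],
       [-0.02435114,  0.6531821 , -0.7568092 , -0.71096715],
       [ 0.00778958,  0.75713467,  0.65321238,  0.65646535],
       [ 0.        ,  0.        ,  0.        ,  1.        ]])}
0.0188 {'time_s': 0.1, 'q': array([ 1.18560128e+00,  1.31072082e-01,  1.48913104e+00, -1.72700738e-05,
        1.52302490e+00, -8.54189129e-02]), 'qvel': array([-1.36198026e-03, -8.69122584e-04,  1.96755713e-04, -1.61025234e-03,
        1.06014358e-04, -9.98710237e-05]), 'joint_efforts': array([ 4.88485312e-04, -5.61349511e+01, -4.93089759e+01,  7.70305493e-02,
        2.93435133e-02, -7.23328981e-06]), 'eef_pos': array([0.17698922, 0.57277348, 0.21772206]), 'eef_rot': array([-3.13996178e+00, -1.22334753e-04,  2.84181725e+00]), 'ft_force': array([-0.21219907, -0.50164284, -0.83923806]), 'torque': array([ 0.00734021,  0.03110633, -0.04126381]), 'gripper_force': 0.0, 'opening': 0.998026531194877}
```

View pics/top0.png

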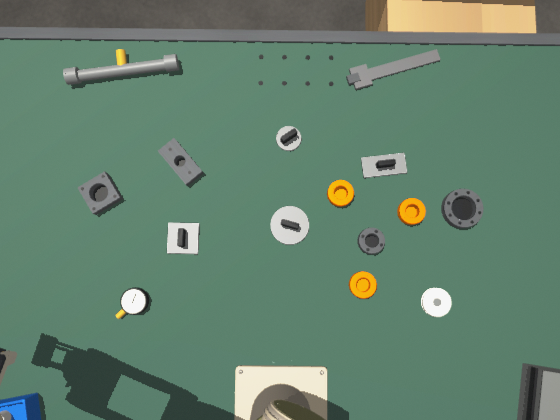

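View pics/side0.png

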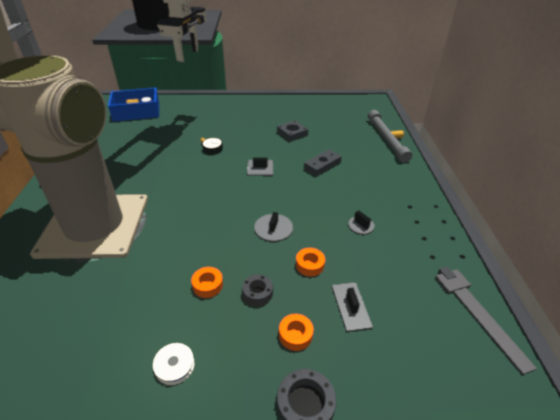

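Top picture: covers are large round (289,225), small round (288,138), square (183,238) and oblong (384,165). Dark stubs are square (100,193), oblong (181,162), small round (371,241) and large round (463,208). The orange rings at (341,193), (412,211) and (363,285) are look-alikes. Of the four small rings, only the one at (371,241) is dark steel, so it is stub_small_round. The tape roll is at (437,302) and the gauge at (133,301).

```bash
cat > h.py <<'E'
import numpy as np, cv2
from workcell import telemetry, vision
def ray(info,u,v,z,H=420):
    f=H/2/np.tan(np.radians(info["vertical_fov"]/2)); M=info["cam_to_world"]
    d=M[:3,:3]@np.array([(u-info["cx"])/f,-(v-info["cy"])/f,-1]); o=M[:3,3]
    return o+d*(z-o[2])/d[2]
def notgreen(im):  # bench is green: g clearly above r
    a=im.astype(int); g=a[:,:,1]-a[:,:,0]
    return g
def blob(mask,u,v):
    c=min(cv2.findContours(mask,cv2.RETR_EXTERNAL,cv2.CHAIN_APPROX_NONE)[0],
      key=lambda c:-cv2.pointPolygonTest(c,(u,v),True))
    return cv2.convexHull(c)
E
python3 - <<'E'
from h import *
objs={"top":dict(cL=(289,225),cS=(288,138),cQ=(183,238),cO=(384,165),sL=(463,208),sS=(371,241),sQ=(100,193),sO=(181,162),gauge=(133,301),tape=(437,302)),
"side":dict(cL=(274,228),cS=(362,225),cQ=(260,168),cO=(352,308),sL=(306,401),sS=(258,290),sQ=(292,131),sO=(323,162),gauge=(212,146),tape=(174,364))}
for n in objs:
    info=vision.camera_info(n); im=cv2.cvtColor(cv2.imread(f"pics/{n}0.png"),cv2.COLOR_BGR2RGB)
    a=im.astype(int); ng=((a[:,:,1]-a[:,:,0])<np.where(a.sum(2)<60,-99,12)).astype(np.uint8)
    m=cv2.morphologyEx(ng,cv2.MORPH_CLOSE,np.ones((3,3)))*255
    print(n,"bench rgb",im[330,300] if n=="side" else im[250,60])
    cv2.imwrite(f"pics/m_{n}.png",m)
    for k,(u,v) in objs[n].items():
        h=blob(m,u,v); z={"s":.0125,"c":.003,"g":.012,"t":.009}[k[0]]
        M=cv2.moments(h); c=(M["m10"]/M["m00"],M["m01"]/M["m00"])
        P=np.array([ray(info,*p[0],z)[:2] for p in h],np.float32)
        r=cv2.minAreaRect(P)
        # handle: dark pixels in hull
        s=""
        if k[0]=="c":
            hm=np.zeros(m.shape,np.uint8); cv2.fillPoly(hm,[h],1)
            ys,xs=np.where((hm>0)&(a.max(2)<70))
            Q=np.array([ray(info,x,y,.036)[:2] for x,y in zip(xs,ys)]); 
            if len(Q)>5:
                w,V=np.linalg.eigh(np.cov(Q.T)); s=f"handle {Q.mean(0).round(4)} yaw {np.degrees(np.arctan2(V[1,1],V[0,1])):.1f} n{len(Q)}"
        print(k,np.round(c,1),ray(info,*c,z)[:2].round(4),"rect",np.round(r[0],4),np.round(r[1],3),round(r[2],1),s)
E
```

```text
top bench rgb [ 95 133 113]
cL [289.3 225. ] [ 0.4439 -0.018 ] rect [ 0.4442 -0.0172] [0.094 0.094] 0.7 handle [ 0.438  -0.0212] yaw 82.4 n37
cS [288.3 138.1] [ 0.6635 -0.0132] rect [ 0.6633 -0.013 ] [0.063 0.061] 45.1 handle [ 0.6553 -0.0139] yaw 124.5 n69
cQ [183.  238.2] [0.4081 0.2426] rect [0.4088 0.243 ] [0.078 0.076] 88.5 handle [0.4058 0.2348] yaw 171.8 n58
cO [383.6 165.1] [ 0.5976 -0.2522] rect [ 0.5976 -0.2521] [0.053 0.11 ] 7.2 handle [ 0.5936 -0.2492] yaw 100.0 n118
sL [462.  208.3] [ 0.4899 -0.4414] rect [ 0.4896 -0.4414] [0.098 0.097] 88.5 
sS [371.1 240.6] [ 0.4075 -0.2172] rect [ 0.4079 -0.217 ] [0.061 0.064] 0.7 
sQ [100.  192.9] [0.5163 0.4484] rect [0.5166 0.4484] [0.085 0.082] 32.6 
sO [180.4 161.7] [0.5973 0.2539] rect [0.5977 0.2539] [0.118 0.052] 40.9 
gauge [132.1 302.7] [0.2512 0.357 ] rect [0.2539 0.3602] [0.063 0.086] 13.8 
tape [435.7 301.9] [ 0.2621 -0.3721] rect [ 0.2618 -0.3719] [0.067 0.071] 0.7 
side bench rgb [146  62  14]
cL [273.3 227.3] [ 0.4438 -0.0185] rect [ 0.4442 -0.0166] [0.095 0.096] 35.2 handle [ 0.4421 -0.0415] yaw 81.4 n139
cS [360.5 223.8] [ 0.663  -0.0091] rect [ 0.6607 -0.008 ] [0.065 0.074] 34.2 handle [ 0.6556 -0.0336] yaw 88.5 n217
cQ [259.8 166.7] [0.4085 0.2467] rect [0.4081 0.2493] [0.09  0.074] 89.1 handle [0.4093 0.2146] yaw 101.1 n162
cO [351.3 307.1] [ 0.5969 -0.2556] rect [ 0.5966 -0.2515] [0.054 0.112] 7.7 handle [ 0.5912 -0.27  ] yaw 90.1 n276
sL [305.3 396.5] [ 0.4885 -0.4344] rect [ 0.4892 -0.4284] [0.082 0.097] 88.8 
sS [256.7 290.7] [ 0.4057 -0.2185] rect [ 0.4062 -0.2177] [0.081 0.062] 89.1 
sQ [292.  130.7] [0.5161 0.4462] rect [0.5153 0.4488] [0.1   0.106] 32.5 
sO [321.9 162.7] [0.595  0.2518] rect [0.5963 0.254 ] [0.137 0.071] 40.9 
gauge [210.7 145.1] [0.2512 0.3575] rect [0.2496 0.3574] [0.068 0.108] 4.8 
tape [173.  363.9] [ 0.2606 -0.3719] rect [ 0.2604 -0.37  ] [0.07 0.08] 20.4
```

Run:
```python
from h import *
im=cv2.imread("pics/top0.png"); T=[]
for u,v in [(289,225),(288,138),(183,238),(384,165),(371,241),(181,162)]:
    T.append(cv2.resize(im[v-25:v+25,u-25:u+25],(260,260),interpolation=cv2.INTER_CUBIC))
cv2.imwrite("pics/tiles.png",np.vstack([np.hstack(T[:3]),np.hstack(T[3:])]))
```

```text
(no output)
```

View pics/tiles.png

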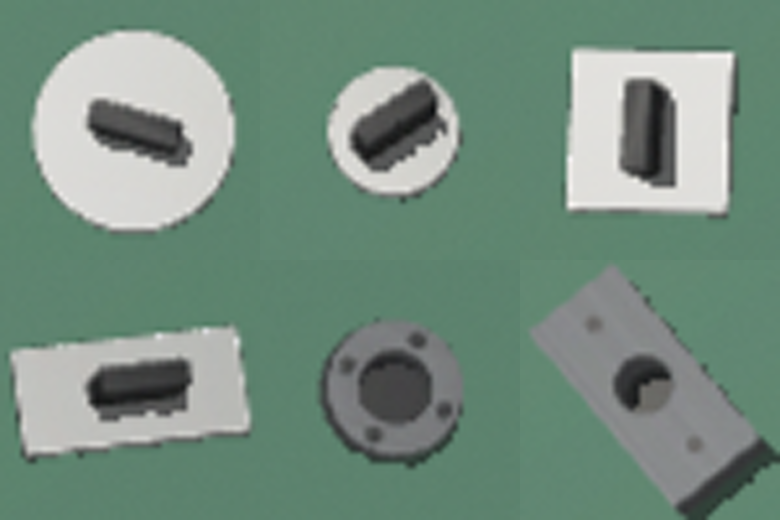

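The crops confirm it: tile 5 (371,241) is dark steel with bolt holes, so it is the small stub. Handle yaws are about 75.5° for the large cover, 122.6° for the small, 178° for the square and 97° for the oblong. Starting with the square cover.

```bash
python3 -m crank '23.1 -33 -8 0 0 0.265 5;23.1 -33 -8 0 0 0.265 5;23.1 -33 -8 0 0 0.265 5;23.1 -33 -8 0 0 0.265 5;23.1 -33 -8 0 0 0.265 5;23.1 -33 -8 0 0 0.265 5;23.1 -33 -8 0 0 0.265 5;23.1 -33 -8 0 0 0.265 5;23.1 -33 -8 0 0 0.265 5;23.1 -33 -8 0 0 0.265 5;23.1 -33 -8 0 0 0.265 5;23.1 -33 -8 0 0 0.265 5;23.1 -33 -8 0 0 0.265 5;23.1 -33 -8 0 0 0.265 5;23.1 -33 -8 0 0 0.265 5' 25
python3 - <<'E'
from h import *
print(telemetry.get_state()["eef_pos"],telemetry.get_state()["eef_rot"])
print(vision.camera_info("wrist"))
cv2.imwrite("pics/w1.png",vision.snapshot("wrist")[:,:,::-1])
E
```

```text
time_s: 1.35
eef_pos: [0.4076, 0.2445, 0.1389]
eef_rot: [3.141, 0.0, 3.109]
ft_force: [-0.4, -0.3, 0.0]
opening: 0.539
gripper_force: 0.0
[0.4076245  0.24447234 0.1389037 ] [3.14118803e+00 1.95857031e-04 3.10883185e+00]
{'vertical_fov': 62.197928094947294, 'cx': 279.5727231491675, 'cy': 208.85458250844076, 'cam_to_world': array([[ 3.29939579e-02, -9.55131594e-01, -2.94338304e-01,
         3.24233477e-01],
       [ 9.99455073e-01,  3.18187754e-02,  8.78193871e-03,
         2.48058369e-01],
       [ 9.77577246e-04, -2.94467662e-01,  9.55660944e-01,
         3.05713233e-01],
       [ 0.00000000e+00,  0.00000000e+00,  0.00000000e+00,
         1.00000000e+00]])}
```

View pics/w1.png

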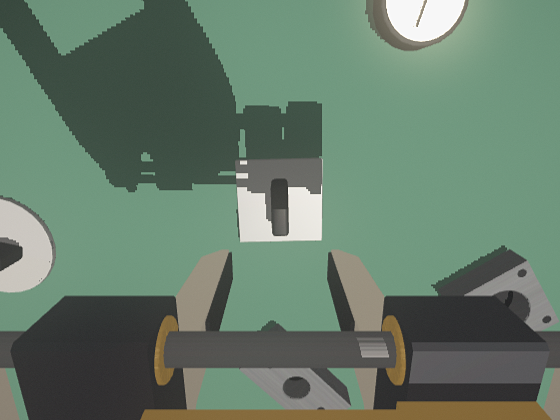

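Wrist view: the square cover's plate spans about (237–322, 158–241), with its handle upright at (280,178–236) between the fingers. Next I check its position by ray cast.

Run:
```python
from h import *
i=vision.camera_info("wrist")
for p in [(237,158),(322,158),(322,240),(240,241)]: print(p,ray(i,*p,.006).round(4))
c=np.mean([ray(i,*p,.006) for p in [(237,158),(322,158),(322,240),(240,241)]],0);print(c)
print(ray(i,280,180,.036),ray(i,280,213,.036))
```

```text
(237, 158) [0.3695 0.2101 0.006 ]
(322, 158) [0.3719 0.2833 0.006 ]
(322, 240) [0.4481 0.2836 0.006 ]
(240, 241) [0.4465 0.2076 0.006 ]
[0.40901235 0.24614578 0.006     ]
[0.38349259 0.24666898 0.036     ] [0.41087585 0.24577847 0.036     ]
```

```bash
python3 -m crank '0.1 0.1 -4 0 0 0 5;0.1 0.1 -7.5 0 0 0 5;0.1 0.1 -10.5 0 0 0 5;0.1 0.1 -12.7 0 0 0 5;0.1 0.1 -12.7 0 0 0 5;0.1 0.1 -12.7 0 0 0 5;0.1 0.1 -12.7 0 0 0 1;0.1 0.1 -12.7 0 0 0 1;0.1 0.1 -12.7 0 0 0 1;0.1 0.1 -12.7 0 0 0 1;0.1 0.1 -12.7 0 0 0 1;0.1 0.1 -12.7 0 0 0 1;0.1 0.1 -12.7 0 0 0 1;0.1 0.1 -12.7 0 0 0 1' 25
```

```text
time_s: 2.57
eef_pos: [0.4094, 0.2443, 0.012]
eef_rot: [3.141, 0.0, 3.107]
ft_force: [-1.5, -0.7, 3.2]
opening: 0.146
gripper_force: 24.9
```

```bash
python3 -m crank '0 0 4 0 0 0 1;0 0 8 0 0 0 1;10.7 20.3 8 0 0 0.602 1;10.7 20.3 8 0 0 0.602 1;10.7 20.3 8 0 0 0.602 1;10.7 20.3 8 0 0 0.602 1;10.7 20.3 8 0 0 0.602 1;10.7 20.3 8 0 0 0.602 1;10.7 20.3 8 0 0 0.602 1;10.7 20.3 8 0 0 0.602 1;10.7 20.3 8 0 0 0.602 1;10.7 20.3 8 0 0 0.602 1'
python3 - <<'E'
from h import *
cv2.imwrite("pics/w2.png",vision.snapshot("wrist")[:,:,::-1])
E
```

```text
time_s: 3.57
eef_pos: [0.5156, 0.446, 0.0912]
eef_rot: [-3.141, -0.001, -2.575]
ft_force: [-0.0, -0.5, -1.3]
opening: 0.149
gripper_force: 24.9
```

View pics/w2.png

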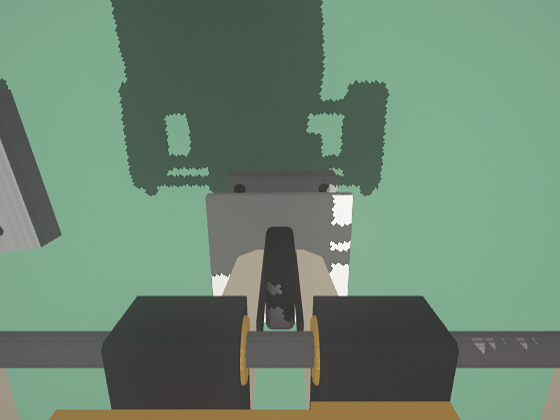

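The square cover is held level at (206–353, 194–300), parallel to the stub's edge at row 185. Lowering it now.

```bash
python3 -m crank '0 0 -2 0 0 0 1;0 0 -4 0 0 0 1;0 0 -5 0 0 0 1;0 0 -5.4 0 0 0 1;0 0 -5.4 0 0 0 1;0 0 -5.5 0 0 0 1;0 0 -5.5 0 0 0 1;0 0 -5.5 0 0 0 4;0 0 -5.5 0 0 0 4;0 0 -5.5 0 0 0 4;0 0 -5.5 0 0 0 4;0 0 -2 0 0 0 5;0 0 2 0 0 0 5;0 0 5 0 0 0 5;0 0 5 0 0 0 5'
```

```text
time_s: 4.87
eef_pos: [0.5199, 0.4501, 0.1514]
eef_rot: [3.141, 0.013, -2.574]
ft_force: [0.7, 0.5, 0.9]
opening: 0.537
gripper_force: 0.0
```

```bash
python3 -m crank '8.1 -70 0 0 0 -2.012 5;8.1 -70 0 0 0 -2.012 5;8.1 -70 0 0 0 -2.012 5;8.1 -70 0 0 0 -2.012 5;8.1 -70 0 0 0 -2.012 5;8.1 -70 0 0 0 -2.012 5;8.1 -70 0 0 0 -2.012 5;8.1 -70 0 0 0 -2.012 5;8.1 -70 0 0 0 -2.012 5;8.1 -70 0 0 0 -2.012 5;8.1 -70 0 0 0 -2.012 5;8.1 -70 0 0 0 -2.012 5;8.1 -70 0 0 0 -2.012 5;8.1 -70 0 0 0 -2.012 5;8.1 -70 0 0 0 -2.012 5;8.1 -70 0 0 0 -2.012 5;8.1 -70 0 0 0 -2.012 5;8.1 -70 0 0 0 -2.012 5;8.1 -70 0 0 0 -2.012 5;8.1 -70 0 0 0 -2.012 5'
python3 - <<'E'
from h import *
w=vision.snapshot("wrist");t=vision.snapshot("top")
s=telemetry.get_state();print(s["eef_pos"],s["eef_rot"])
cv2.imwrite("pics/w3.png",np.hstack([w[::2,::2],t[120:330,30:310]])[:,:,::-1])
cv2.imwrite("pics/w3f.png",w[:,:,::-1]); cv2.imwrite("pics/t3.png",t[:,:,::-1])
E
```

```text
time_s: 6.53
eef_pos: [0.597, -0.2525, 0.1412]
eef_rot: [-3.141, -0.001, 1.696]
ft_force: [-0.4, 0.9, 0.5]
opening: 0.537
gripper_force: 0.0
[ 0.59725186 -0.25132692  0.141532  ] [-3.14146168e+00 -5.07450143e-04  1.69839353e+00]
```

View pics/w3.png

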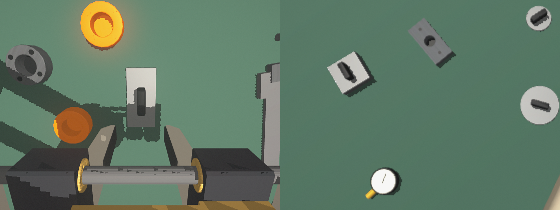

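Left half: the wrist view shows the oblong cover at (126–157, 67–140) with its handle centred between the fingers. Right half: the top view shows the square cover seated on its stub at (348,73). Grasping the oblong one.

```bash
python3 -m crank '0 -0.1 -4 0 0 0 5;0 -0.1 -7.5 0 0 0 5;0 -0.1 -10.5 0 0 0 5;0 -0.1 -12.9 0 0 0 5;0 -0.1 -12.9 0 0 0 5;0 -0.1 -12.9 0 0 0 5;0 -0.1 -12.9 0 0 0 1;0 -0.1 -12.9 0 0 0 1;0 -0.1 -12.9 0 0 0 1;0 -0.1 -12.9 0 0 0 1;0 -0.1 -12.9 0 0 0 1;0 -0.1 -12.9 0 0 0 1;0 -0.1 -12.9 0 0 0 1;0 -0.1 -12.9 0 0 0 1;0 -0.1 -8 0 0 0 1;0 -0.1 -4 0 0 0 1;0 -0.1 -3 0 0 0 1;0 -0.1 -3 0 0 0 1'
python3 - <<'E'
from h import *
w=vision.snapshot("wrist");cv2.imwrite("pics/w4.png",w[:,:,::-1])
E
```

```text
time_s: 8.13
eef_pos: [0.6005, -0.2556, 0.1182]
eef_rot: [3.134, 0.006, 1.697]
ft_force: [0.5, -0.2, -0.2]
opening: 0.146
gripper_force: 25.0
```

View pics/w4.png

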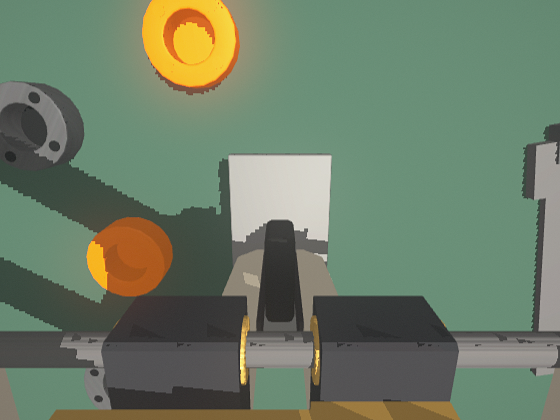

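The oblong cover is held square at (229–330, 155–260). Carrying it to its stub.

```bash
python3 -m crank '0 50.6 -1 0 0 -0.983 1;0 50.6 -1 0 0 -0.983 1;0 50.6 -1 0 0 -0.983 1;0 50.6 -1 0 0 -0.983 1;0 50.6 -1 0 0 -0.983 1;0 50.6 -1 0 0 -0.983 1;0 50.6 -1 0 0 -0.983 1;0 50.6 -1 0 0 -0.983 1;0 50.6 -1 0 0 -0.983 1;0 50.6 -1 0 0 -0.983 1;0 50.6 -1 0 0 -0.983 1;0 50.6 -1 0 0 -0.983 1;0 50.6 -1 0 0 -0.983 1;0 50.6 -1 0 0 -0.983 1;0 50.6 -1 0 0 -0.983 1;0 50.6 -1 0 0 -0.983 1;0 50.6 -1 0 0 -0.983 1'
python3 - <<'E'
from h import *
w=vision.snapshot("wrist");cv2.imwrite("pics/w5.png",w[:,:,::-1]); s=telemetry.get_state();print(s["eef_pos"],s["eef_rot"])
E
```

```text
time_s: 9.6
eef_pos: [0.5967, 0.2507, 0.1004]
eef_rot: [-3.141, 0.002, 0.712]
ft_force: [-0.2, 0.1, -1.3]
opening: 0.15
gripper_force: 25.0
[0.59702468 0.25062853 0.1008768 ] [-3.14130794e+00  1.30167488e-03  7.12080914e-01]
```

View pics/w5.png

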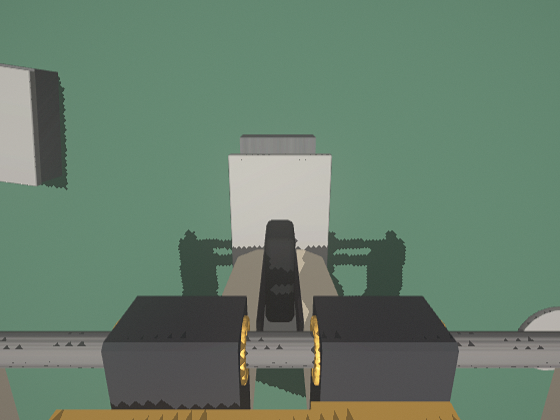

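The stub's end shows at (241–315, 135–154), parallel to and centred under the cover (229–330). Lowering.

```bash
python3 -m crank '0 0.2 -2 0 0 0 1;0 0.2 -4 0 0 0 1;0 0.2 -5.5 0 0 0 1;0 0.2 -6.3 0 0 0 1;0 0.2 -6.3 0 0 0 1;0 0.2 -6.4 0 0 0 1;0 0.2 -6.4 0 0 0 1;0 0.2 -6.4 0 0 0 4;0 0.2 -6.4 0 0 0 4;0 0.2 -6.4 0 0 0 4;0 0.2 -6.4 0 0 0 4;0 0.2 -3 0 0 0 5;0 0.2 1 0 0 0 5;0 0.2 3 0 0 0 5;0 0.2 3 0 0 0 5;0 0.2 3 0 0 0 5'
```

```text
time_s: 10.98
eef_pos: [0.5987, 0.2548, 0.1341]
eef_rot: [3.14, -0.004, 0.714]
ft_force: [0.2, -0.5, 0.1]
opening: 0.539
gripper_force: 0.0
```

```bash
python3 -m crank '6.6 -26.7 0.8 0 0 1.426 5;6.6 -26.7 0.8 0 0 1.426 5;6.6 -26.7 0.8 0 0 1.426 5;6.6 -26.7 0.8 0 0 1.426 5;6.6 -26.7 0.8 0 0 1.426 5;6.6 -26.7 0.8 0 0 1.426 5;6.6 -26.7 0.8 0 0 1.426 5;6.6 -26.7 0.8 0 0 1.426 5;6.6 -26.7 0.8 0 0 1.426 5;6.6 -26.7 0.8 0 0 1.426 5;6.6 -26.7 0.8 0 0 1.426 5;6.6 -26.7 0.8 0 0 1.426 5;6.6 -26.7 0.8 0 0 1.426 5;6.6 -26.7 0.8 0 0 1.426 5;6.6 -26.7 0.8 0 0 1.426 5;6.6 -26.7 0.8 0 0 1.426 5'
python3 - <<'E'
from h import *
w=vision.snapshot("wrist");t=vision.snapshot("top")
s=telemetry.get_state();print(s["eef_pos"],s["eef_rot"])
cv2.imwrite("pics/w6.png",np.hstack([w[:300,80:480],cv2.resize(t[120:270,60:260],(400,300))])[:,:,::-1])
E
```

```text
time_s: 12.32
eef_pos: [0.6628, -0.0127, 0.1389]
eef_rot: [-3.141, -0.001, 2.138]
ft_force: [-1.0, -0.6, -0.5]
opening: 0.538
gripper_force: 0.0
[ 0.66305729 -0.01267739  0.13937735] [-3.14131056e+00 -2.16483572e-04  2.13871266e+00]
```

View pics/w6.png

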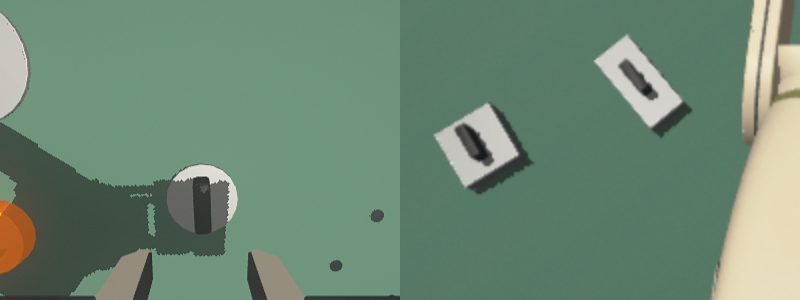

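The small cover's handle at (202,178–234) is centred and aligned with the fingers. The square and oblong covers sit on their stubs in the right half. Grasping the small cover.

```bash
python3 -m crank '0 0 -4 0 0 0 5;0 0 -7.5 0 0 0 5;0 0 -10.5 0 0 0 5;0 0 -12.7 0 0 0 5;0 0 -12.7 0 0 0 5;0 0 -12.7 0 0 0 5;0 0 -12.7 0 0 0 1;0 0 -12.7 0 0 0 1;0 0 -12.7 0 0 0 1;0 0 -12.7 0 0 0 1;0 0 -12.7 0 0 0 1;0 0 -12.7 0 0 0 1;0 0 -12.7 0 0 0 1;0 0 -12.7 0 0 0 1;0 0 -8 0 0 0 1;0 0 -4 0 0 0 1;0 0 -3 0 0 0 1;0 0 -3 0 0 0 1;0 0 -3 0 0 0 1'
```

```text
time_s: 14.0
eef_pos: [0.664, -0.0129, 0.1107]
eef_rot: [3.14, 0.001, 2.14]
ft_force: [0.3, -0.2, -1.2]
opening: 0.147
gripper_force: 24.9
```

```bash
python3 -m crank '-25.6 -20.5 -1 0 0 0 1;-25.6 -20.5 -1 0 0 0 1;-25.6 -20.5 -1 0 0 0 1;-25.6 -20.5 -1 0 0 0 1;-25.6 -20.5 -1 0 0 0 1;-25.6 -20.5 -1 0 0 0 1;-25.6 -20.5 -1 0 0 0 1;-25.6 -20.5 -1 0 0 0 1;-25.6 -20.5 -1 0 0 0 1;-25.6 -20.5 -1 0 0 0 1;-25.6 -20.5 -1 0 0 0 1;-25.6 -20.5 -1 0 0 0 1;-25.6 -20.5 -1 0 0 0 1;-25.6 -20.5 -1 0 0 0 1'
python3 - <<'E'
from h import *
w=vision.snapshot("wrist");s=telemetry.get_state();print(s["eef_pos"],s["eef_rot"])
cv2.imwrite("pics/w7.png",w[:,:,::-1])
E
```

```text
time_s: 15.17
eef_pos: [0.4078, -0.2169, 0.0993]
eef_rot: [-3.141, -0.001, 2.142]
ft_force: [-0.9, -1.1, -1.8]
opening: 0.144
gripper_force: 24.9
[ 0.4077172  -0.21704091  0.09941772] [-3.14149380e+00 -4.23738641e-04  2.14144536e+00]
```

View pics/w7.png

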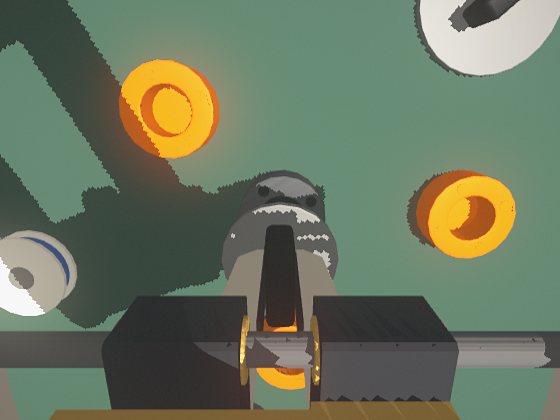

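The dark stub shows at (243–325, 170–205), under the held cover (222–338). Lowering.

```bash
python3 -m crank '0 0 -2 0 0 0 1;0 0 -4 0 0 0 1;0 0 -5.5 0 0 0 1;0 0 -6.1 0 0 0 1;0 0 -6.1 0 0 0 1;0 0 -6.2 0 0 0 1;0 0 -6.2 0 0 0 1;0 0 -6.2 0 0 0 4;0 0 -6.2 0 0 0 4;0 0 -6.2 0 0 0 4;0 0 -6.2 0 0 0 4;0 0 -3 0 0 0 5;0 0 1 0 0 0 5;0 0 3 0 0 0 5;0 0 3 0 0 0 5;0 0 3 0 0 0 5'
```

```text
time_s: 16.55
eef_pos: [0.4084, -0.2186, 0.1314]
eef_rot: [3.14, 0.004, 2.14]
ft_force: [0.7, -0.1, -0.7]
opening: 0.539
gripper_force: 0.0
```

```bash
python3 -m crank '3.6 20 1 0 0 -0.822 5;3.6 20 1 0 0 -0.822 5;3.6 20 1 0 0 -0.822 5;3.6 20 1 0 0 -0.822 5;3.6 20 1 0 0 -0.822 5;3.6 20 1 0 0 -0.822 5;3.6 20 1 0 0 -0.822 5;3.6 20 1 0 0 -0.822 5;3.6 20 1 0 0 -0.822 5;3.6 20 1 0 0 -0.822 5;3.6 20 1 0 0 -0.822 5;3.6 20 1 0 0 -0.822 5'
python3 - <<'E'
from h import *
w=vision.snapshot("wrist");t=vision.snapshot("top")
s=telemetry.get_state();print(s["eef_pos"],s["eef_rot"])
cv2.imwrite("pics/w8.png",np.hstack([w[:300,80:480],cv2.resize(t[120:270,310:510],(400,300))])[:,:,::-1])
E
```

```text
time_s: 17.55
eef_pos: [0.4428, -0.018, 0.1391]
eef_rot: [-3.141, 0.0, 1.318]
ft_force: [0.2, -0.1, -0.7]
opening: 0.542
gripper_force: 0.0
[ 0.44305273 -0.01807764  0.13942154] [-3.14127913e+00  5.61789609e-06  1.31785204e+00]
```

View pics/w8.png

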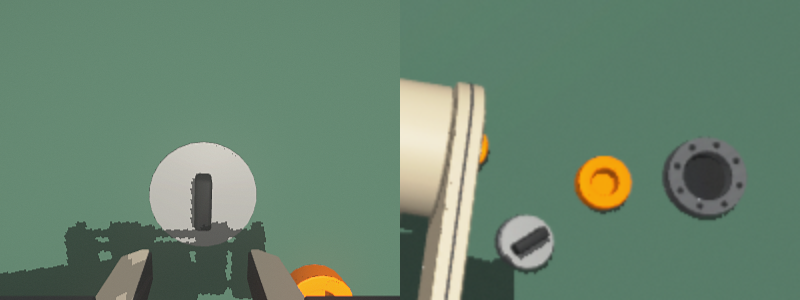

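The large cover's handle at (203,174–230) lines up with the fingers, and the small cover sits on its stub at (525,242). Grasping the large cover.

```bash
python3 -m crank '0 0 -4 0 0 0 5;0 0 -7.5 0 0 0 5;0 0 -10.5 0 0 0 5;0 0 -12.7 0 0 0 5;0 0 -12.7 0 0 0 5;0 0 -12.7 0 0 0 5;0 0 -12.7 0 0 0 1;0 0 -12.7 0 0 0 1;0 0 -12.7 0 0 0 1;0 0 -12.7 0 0 0 1;0 0 -12.7 0 0 0 1;0 0 -12.7 0 0 0 1;0 0 -12.7 0 0 0 1;0 0 -12.7 0 0 0 1;0 0 -8 0 0 0 1;0 0 -4 0 0 0 1;0 0 -2 0 0 0 1;0 0 -2 0 0 0 1;0 0 -2 0 0 0 1'
```

```text
time_s: 19.23
eef_pos: [0.4443, -0.0179, 0.1209]
eef_rot: [3.138, -0.0, 1.318]
ft_force: [-0.4, -0.8, -1.8]
opening: 0.151
gripper_force: 25.0
```

```bash
python3 -m crank '4.6 -42.2 -2 0 0 0 1;4.6 -42.2 -2 0 0 0 1;4.6 -42.2 -2 0 0 0 1;4.6 -42.2 -2 0 0 0 1;4.6 -42.2 -2 0 0 0 1;4.6 -42.2 -2 0 0 0 1;4.6 -42.2 -2 0 0 0 1;4.6 -42.2 -2 0 0 0 1;4.6 -42.2 -2 0 0 0 1;4.6 -42.2 -2 0 0 0 1;4.6 -42.2 -2 0 0 0 1;4.6 -42.2 -2 0 0 0 1;4.6 -42.2 -2 0 0 0 1;4.6 -42.2 -2 0 0 0 1;4.6 -42.2 -2 0 0 0 1'
python3 - <<'E'
from h import *
w=vision.snapshot("wrist");s=telemetry.get_state();print(s["eef_pos"],s["eef_rot"])
cv2.imwrite("pics/w9.png",w[:,:,::-1])
E
```

```text
time_s: 20.48
eef_pos: [0.4892, -0.4379, 0.099]
eef_rot: [-3.141, -0.001, 1.319]
ft_force: [-0.5, 0.0, -0.2]
opening: 0.151
gripper_force: 25.0
[ 0.48936959 -0.43807393  0.09944986] [-3.14111102e+00 -5.22844407e-04  1.31938338e+00]
```

View pics/w9.png

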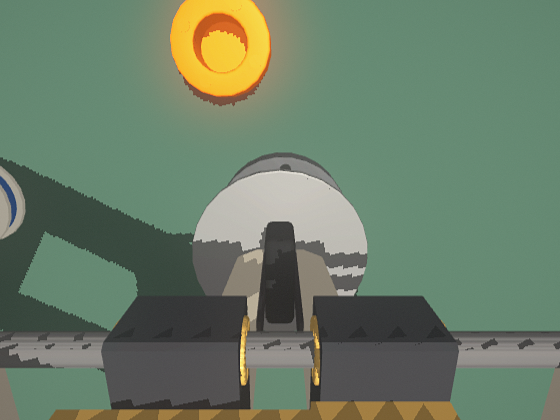

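The stub's rim at (230–338, 153) is centred at about column 283, under the cover's centre at 280. Lowering.

```bash
python3 -m crank '0 -0.1 -2 0 0 0 1;0 -0.1 -4 0 0 0 1;0 -0.1 -5.5 0 0 0 1;0 -0.1 -6.1 0 0 0 1;0 -0.1 -6.1 0 0 0 1;0 -0.1 -6.2 0 0 0 1;0 -0.1 -6.2 0 0 0 1;0 -0.1 -6.2 0 0 0 4;0 -0.1 -6.2 0 0 0 4;0 -0.1 -6.2 0 0 0 4;0 -0.1 -6.2 0 0 0 4;0 -0.1 -3 0 0 0 5;0 -0.1 1 0 0 0 5;-4 14 5 0 0 0 5;-10 30 8 0 0 0 5;-10 30 8 0 0 0 5;-10 40 8 0 0 0 5;-10 40 8 0 0 0 5;-10 40 8 0 0 0 5;-10 40 8 0 0 0 5'
python3 - <<'E'
from h import *
objs=dict(cL=(462,208),cS=(371,241),cQ=(100,193),cO=(181,162),tape=(437,302),gauge=(133,301))
t=vision.snapshot("top");i=vision.camera_info("top")
cv2.imwrite("pics/t9.png",t[:,:,::-1])
a=t.astype(int); m=((a.min(2)>130)&(np.ptp(a,2)<40)).astype(np.uint8)*255
m=cv2.morphologyEx(m,cv2.MORPH_CLOSE,np.ones((3,3)))
for k,p in objs.items():
    h=blob(m,*p);M=cv2.moments(h);c=(M["m10"]/M["m00"],M["m01"]/M["m00"])
    z=.031 if k[0]=="c" else .018
    P=np.array([ray(i,*q[0],z)[:2] for q in h],np.float32)
    r=cv2.minAreaRect(P)
    print(k,ray(i,*c,z)[:2].round(4),np.round(r[1],3),round(r[2],1))
E
```

```text
time_s: 22.2
eef_pos: [0.4158, -0.1622, 0.1619]
eef_rot: [3.141, 0.0, 1.317]
ft_force: [0.1, 0.6, 1.2]
opening: 0.537
gripper_force: 0.0Traceback (most recent call last):
  File "<stdin>", line 8, in <module>
ZeroDivisionError: float division by zero
```

View pics/t9.png

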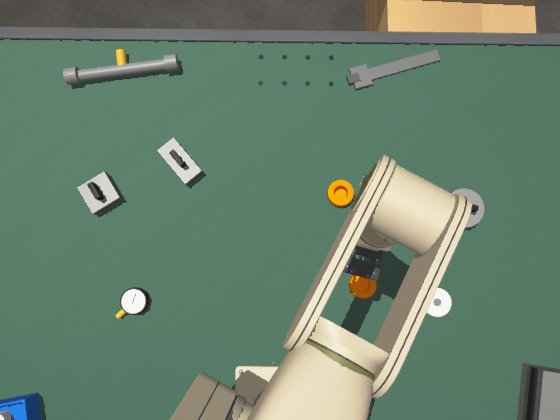

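The arm hides the two right-hand stubs, so I move it clear and check.

```bash
python3 -m crank '3 14 4 0 0 0 5;3 14 4 0 0 0 5;3 14 4 0 0 0 5;3 14 4 0 0 0 5;3 14 4 0 0 0 5;3 14 4 0 0 0 5;3 14 4 0 0 0 5;3 14 4 0 0 0 5;3 14 4 0 0 0 5;3 14 4 0 0 0 5;3 14 4 0 0 0 5;3 14 4 0 0 0 5'
python3 - <<'E'
from h import *
objs=dict(cL=(458,208),cS=(366,235),cQ=(108,200),cO=(188,172),tape=(430,306))
st=dict(cL=(.4895,-.441),cS=(.407,-.2175),cQ=(.5163,.4475),cO=(.597,.253),tape=(.262,-.372))
t=vision.snapshot("top");i=vision.camera_info("top")
cv2.imwrite("pics/t10.png",t[:,:,::-1])
a=t.astype(int); m=((a.min(2)>150)&(np.ptp(a,2)<40)).astype(np.uint8)*255
m=cv2.morphologyEx(m,cv2.MORPH_CLOSE,np.ones((3,3)))
for k,p in objs.items():
    h=blob(m,*p);M=cv2.moments(h);A=M["m00"]+1e-9;c=(M["m10"]/A,M["m01"]/A)
    z=.031 if k[0]=="c" else .018
    r=cv2.minAreaRect(np.array([ray(i,*q[0],z)[:2] for q in h],np.float32))
    x=ray(i,*c,z)[:2]; print(k,np.round(c),x.round(4),"err",(x-st[k]).round(4),np.round(r[1],3),round(r[2],1))
T=[cv2.resize(t[v-25:v+25,u-25:u+25],(260,260)) for u,v in [(463,208),(371,241),(100,193),(181,162),(437,302),(133,301)]]
cv2.imwrite("pics/tiles2.png",np.vstack([np.hstack(T[:3]),np.hstack(T[3:])])[:,:,::-1])
E
```

```text
time_s: 23.25
eef_pos: [0.4464, -0.0243, 0.2014]
eef_rot: [-3.141, 0.0, 1.317]
ft_force: [-0.1, 0.8, -0.3]
opening: 0.539
gripper_force: 0.0
cL [464. 207.] [ 0.4896 -0.4393] err [0.0001 0.0017] [0.09  0.093] 0.7
cS [373. 240.] [ 0.4076 -0.2183] err [ 0.0006 -0.0008] [0.06 0.06] 45.0
cQ [ 98. 192.] [0.5154 0.4472] err [-0.0009 -0.0003] [0.075 0.075] 32.9
cO [179. 160.] [0.597  0.2542] err [0.     0.0012] [0.109 0.051] 41.0
tape [436. 302.] [ 0.2629 -0.3698] err [0.0009 0.0022] [0.066 0.072] 0.7
```

View pics/tiles2.png

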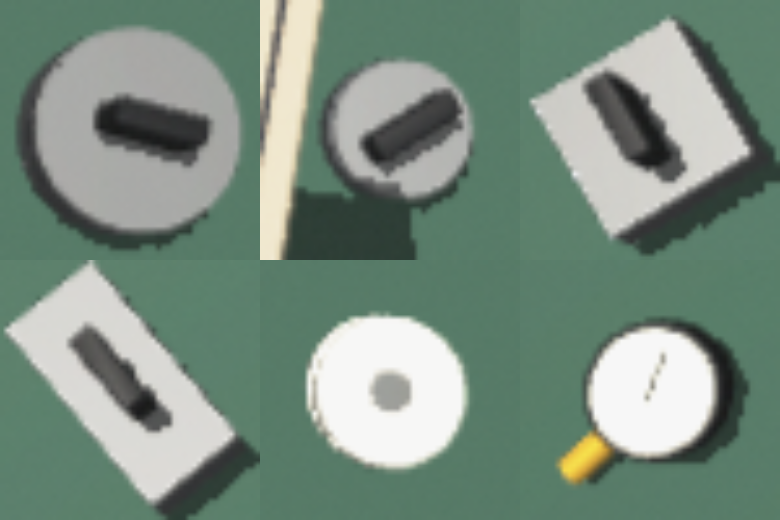

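All four covers are within 2 mm of centre and within 1° of their stubs; the gauge and tape roll have not moved.

```bash
python3 -c "
from workcell import job; print(job.finish_job())"
```

```text
the job is handed in; nothing more can be done
None
```

The job is handed in: all four covers sit on their matching stubs, within about 2 mm of centre and 1° of alignment by the last overhead picture, with the gauge and tape roll left in place; `finish_job()` gave no verdict.

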